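Tip the reel down its tray

ROBOT

A 6-joint arm with a two-finger parallel gripper is mounted at the origin on a cart in front of the work surface, level with it; the furniture and walls round the work are solid. World frame = base frame: x ahead of the robot, y to its left, z up, the work surface at z = 0. Lengths are in mm, angles in degrees, forces in N, time in s.
With the tool pointing down it reaches from about 300 to 850 mm from the base axis. Payload 4.2 kg.
Tool frame: the origin (TCP) lies midway between the tips of the shut fingers; the grasp point (between the pads) lies 19 mm behind it; z points along the fingers, y is the direction in which the jaws open and shut (so a half turn about z gives the same grasp; the last joint's range is limited). The gripper opens to 91 mm and grips with 3 to 60 N. Pads are 32 mm wide; open, the fingers measure 118 mm over their backs; the gripper's body (76 mm by 178 mm) begins 60 mm behind the grasp point.
Start: joints at [-70.187, 18.312, 89.639, -0, 72.044, -1.146], TCP at [205.68, -536.972, 213.976] pointing down, gripper open.
Joint ranges: [-177.97, 177.97], [-48.28, 115.42], [12.27, 149.76], [-77.06, 257.06], [2.81, 150.46], [-146.56, 146.56]. Speed limits (degrees/s): [147.25, 147.25, 180, 180, 180, 180].

INTERFACE

Orientations are given as [roll, pitch, yaw] about the fixed x, y, z axes, in that order (R = Rz(yaw) Ry(pitch) Rx(roll)).
In Python, from workcell import env gives the robot as it stands.
- The arm moves only by the shell command python3 -m jog 'ROWS' [FORCE]. ROWS is JSON, a list of rows, each an object of numbers: "dx", "dy", "dz": the shift along the world's x, y, z in m; "wx", "wy", "wz": the turn, a rotation vector about the world's x, y, z in rad; "grip": the gripper's target within -1 to 1 (shut at 1, half-way at 0, fully open at -1). In form: [{"dx": .., "dy": .., "dz": .., "wx": .., "wy": .., "wz": .., "grip": ..}, ...]. A call has 1 to 10 rows; each row shifts and turns the commanded pose from where the row before left it; what a row does not reach is not made up. A row lasts 1/10 s, in which the tool goes at most 50 mm and 8.59 degrees, less where a joint would pass 70% of its speed; a pose out of reach is approached as far as the arm can. A call with a gripper value outside its range is refused whole. The fingers move at their own pace and stop on an object; FORCE is the grip in N (left out, the last holds). Time passes only in rows, so rows that do not move let the fingers close. It gives the time, the measured TCP pose, the force and the opening at its end, in the units of the state.
- env.state(): the state, without advancing time (a new reading comes with each control period).
- env.grab_frame(name): name is "scene" or "side" or "wrist"; returns the picture (420x560x3 uint8, red, green, blue); there is no depth.
- env.get_calibration(name): a dict with "fx", "fy", "cx", "cy" (pixels), "R" (3x3) and "t" (3): a world point X has camera coordinates R X + t. Camera axes: x right, y down, z forward; pixel columns grow to the right and rows downward; lengths in mm; the calibration is good to about 2 mm. A picture is of the moment at which its call begins: read the wrist's pose just before it. get_calibration takes no time and is no camera call; for the wrist camera it gives the pose at the moment of the call.
- env.job_done(): hands the job in, once; it reports no verdict.
The state is a dict: "time_s": time; "qpos": joint angles; "qvel": joint speeds; "effort": joint torques, N m; "ee_pos": TCP position; "ee_rot": TCP orientation; "force": force on the tool from outside, world axes, zero at the start; "torque": the same for the moment, N m; "gripper_width": finger opening in mm.
Only numpy, scipy, OpenCV 4.12 (cv2) and the standard library are available. Lean on these libraries where they do the work, as an engineer would, in place of code of your own. Each camera call takes 0.05 s, during which the arm holds its last target. There are 200 camera calls.

TASK

Two tipping trays stand on the bench, each resting with its far end down: one holds the grey reel of solder wire, the other a flat roll of black tape. Press down the raised near edge of the tray with the solder reel, right over onto its front stop, so that the reel slides by itself down to the near end, and leave the tray tipped like that. Do not touch the reel and do not tip the other tray.

Things in the scene. Friction and masses are not known exactly. Their poses are not given: they have to be found in the camera images.
- reel_tray_edge (a point): Press here: middle of the top of the near flange (32 mm long, 80 wide, 4 thick, level with the rim) of the tray holding the solder reel. x points along the tray to its far end, z off the flange. Aluminium tray 200 x 80 x 30 mm, walls 3 mm; inner face of the near end wall 18 mm along +x, slippery floor 28 mm below. Pivot along y, 115 mm along +x. Height: 126 mm at the start, 48 mm tipped.
- reel_tray (a joint): Tip of the reel's tray, rad: 0 = far end down (start), 0.35 = level, 0.70 = near end down on the front stop. Pivot 85 mm above the bench, between cheeks 106 mm apart outside, tops 100 mm high, on a fixed 210 x 112 mm base. The pivot is stiff (0.08 N m): the tray stays as left; pressing the flange takes 1 to 4 N.
- reel_center (a point): Centre of the solder reel: loose grey cylinder with blue hub, 55 mm in diameter, 34 mm high, about 0.2 kg, lying flat on the tray floor at its far, low end; z is its own axis. It slides once the tray is tipped about 0.2 rad past level.
- tape_tray (a joint): Tip of the other tray, of the same build, which holds a flat roll of black tape (62 mm across, 18 mm high): 0 = far end down, as it starts; it must stay so.
Not all that is in view belongs to the job. Of the things that look like the part that bears reel_center, the smaller one is meant.

How it is judged (in metres and radians):
At the end, for the whole second after the job is handed in: The tray with the solder reel is left tipped towards the robot (joint beyond 0.55 of 0.70 rad), the reel lies at rest inside it within about 20 mm of the near end wall, and the other tray is still resting far end down (joint below 0.12 rad) (value of joint reel_tray above 0.55 rad and x of reel_center in the frame of reel_tray_edge between 0.03 and 0.065 m and y of reel_center in the frame of reel_tray_edge between -0.025 and 0.025 m and z of reel_center in the frame of reel_tray_edge between -0.03 and 0.005 m and linear speed of reel below 0.02 m/s and value of joint tape_tray below 0.12 rad); the robot touches nothing.
It fails at once if the other tray was tipped (value of joint tape_tray above 0.15 rad).
It fails at once if the robot touched the solder reel (contact force between any of the fingers, the arm and reel above 0.5 N).
It also fails if it takes over 29 s, if anything falls off the work surface, if the arm or the gripper's body presses on something with over 40 N, if the wrist force passes 120 N, or if a joint passes its speed limit or range.

## Working session

There is one attempt and no reset: what is moved stays moved. The work goes in short steps, Python scripts to look and compute and a shell command to move; the robot and the scene stay as the last step left them, time stands still between calls to the robot, and variables do not carry over. Pictures are saved under pics/ and viewed, about 8 in all and at most 12, crops included, and the job is handed in when it is done.

```bash
mkdir -p pics
python3 - <<'E'
from workcell import env
import cv2
for n in("scene","side"):
    cv2.imwrite(f"pics/{n}0.png",env.grab_frame(n)[:,:,::-1])
    c=env.get_calibration(n);print(n,c)
print(env.state())
E
```

```text
scene {'fx': 444.466281240568, 'fy': 444.466281240568, 'cx': 278.3530198958875, 'cy': 211.86445344458474, 'R': array([[-0.80419152, -0.59430879, -0.00854768],
       [-0.35268494,  0.48871415, -0.79797983],
       [ 0.4784238 , -0.63871398, -0.60262353]]), 't': array([428.41287563, 316.48701583, 626.98442515])}
side {'fx': 482.10662208977095, 'fy': 482.10662208977095, 'cx': 284.3591721690117, 'cy': 211.2972173108568, 'R': array([[-0.82753541, -0.56101174,  0.02123627],
       [-0.21210413,  0.27739926, -0.93704935],
       [ 0.51980476, -0.77994582, -0.34855062]]), 't': array([423.83211161, 272.22190494, 584.47042834])}
{'time_s': 0.1, 'qpos': array([-7.01896901e+01,  1.83465697e+01,  8.97000913e+01, -1.41072289e-03,
        7.20442414e+01, -1.14625202e+00]), 'qvel': array([ 0.01998026, -0.13205109, -0.13446104, -0.02362313, -0.05205342,
        0.02866504]), 'effort': array([ 6.27039262e-04, -4.13331378e+01, -2.32509363e+01,  7.30027515e-02,
        4.21419111e-02, -5.29274178e-05]), 'ee_pos': array([ 205.48832365, -536.53429634,  213.21390353]), 'ee_rot': array([-1.79909089e+02, -4.77407108e-04,  2.09569975e+01]), 'force': array([ 0.44564031, -0.4345184 , -0.10240073]), 'torque': array([-0.01057456, -0.01038683, -0.00392567]), 'gripper_width': 91.0841186882729}
```

View pics/scene0.png

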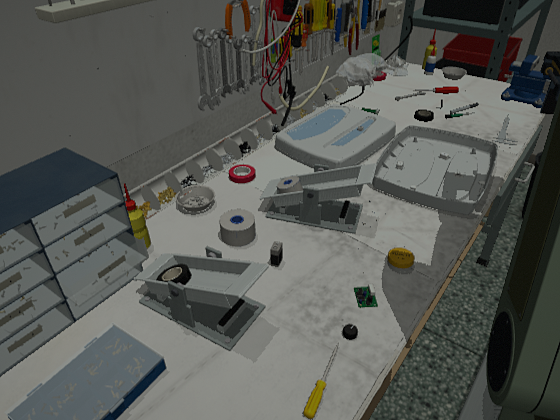

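View pics/side0.png

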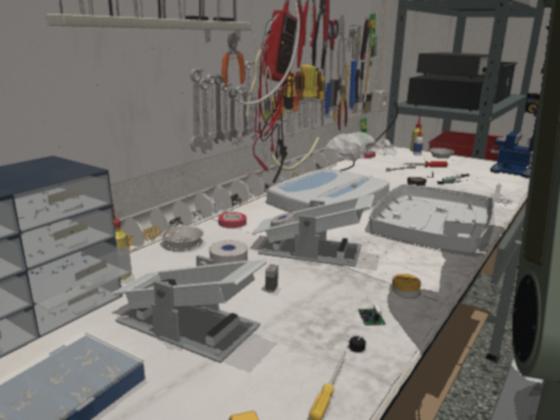

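Candidates: the reel in the upper tray at scene (288,184), which is grey with a blue hub; a bigger look-alike loose on the bench at (238,227); and the black tape roll in the lower tray at (175,273). I choose the tray with the smaller reel and check it in a crop.

Run:
```python
import cv2,numpy as np
from workcell import env
a=cv2.imread("pics/scene0.png")[150:250,245:385]
b=cv2.imread("pics/side0.png")[180:280,240:380]
cv2.imwrite("pics/crop1.png",np.vstack([cv2.resize(a,None,fx=5,fy=5,interpolation=2)]))
cv2.imwrite("pics/crop2.png",cv2.resize(b,None,fx=5,fy=5,interpolation=2))
for n in("scene","side"):
    c=env.get_calibration(n);print(n,-c['R'].T@c['t'])
```

```text
scene [156.18193708 500.40156984 634.0477616 ]
side [104.66495668 618.11589907 449.80227669]
```

View pics/crop1.png

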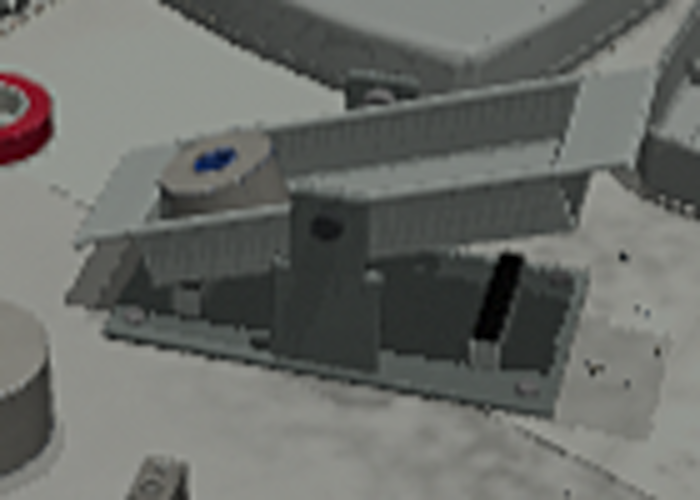

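View pics/crop2.png

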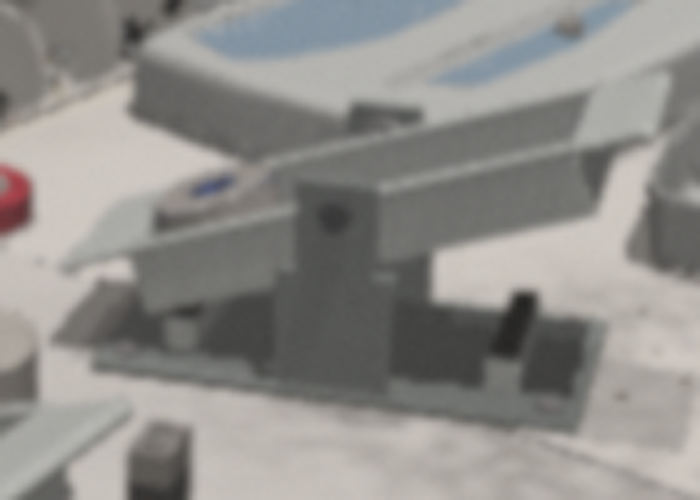

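```bash
cat > fit.py <<'E'
import numpy as np
from workcell import env
from scipy.optimize import least_squares
C={n:env.get_calibration(n) for n in("scene","side")}
def proj(n,P):
    c=C[n];q=P@c['R'].T+c['t'];return np.c_[c['fx']*q[:,0]/q[:,2]+c['cx'],c['fy']*q[:,1]/q[:,2]+c['cy']]
def pts(p,L,tilt=.35):
    x,y,yaw=p; L=np.array(L,float); ct,st=np.cos(tilt),np.sin(tilt)
    u=L[:,0]; f=np.c_[u*ct,L[:,1],126-u*st]
    c,s=np.cos(yaw),np.sin(yaw)
    return np.c_[x+c*f[:,0]-s*f[:,1],y+s*f[:,0]+c*f[:,1],f[:,2]]
E
python3 - <<'E'
from fit import *
L=[(-16,-40),(-16,40),(16,-40),(246,40),(246,-40)]
I={"scene":np.array([(660,68),(628,166),(582,80),(75,243),(127,150)])/5+[245,150],
"side":np.array([(670,75),(648,140),(600,78),(60,268),(118,200)])/5+[240,180]}
f=lambda p:np.concatenate([(proj(n,pts(p,L))-I[n]).ravel() for n in I])
for y0 in(0,-.8,.8):
    r=least_squares(f,[500,-250,y0],x_scale=[100,100,1],loss='soft_l1');print(r.x,np.degrees(r.x[2]),r.cost)
print(r.fun.reshape(-1,2).round(1))
E
```

```text
[ 4.87054696e+02 -2.53670094e+02  3.21826310e-01] 18.439289312261945 4.374108927570146
[ 4.87054696e+02 -2.53670095e+02  3.21826322e-01] 18.43928996738156 4.374108927570638
[ 4.87054696e+02 -2.53670094e+02  3.21826313e-01] 18.43928945848409 4.374108927570135
[[-1.   0.4]
 [-0.2  0.1]
 [ 0.4  0.2]
 [-1.2 -0.2]
 [-0.3  0.3]
 [ 0.5 -0.8]
 [ 0.8 -1.6]
 [-0.1  2. ]
 [ 0.3 -0.8]
 [ 0.1 -0. ]]
```

The crop confirms it: the tray holds the grey reel with the blue hub. The flange centre fits at about (487, -254) with a yaw of 18.4°, to within about 1–2 px. I'll move above it with the fingers shut, 6 mm to the robot's side of centre.

```bash
python3 -m jog '[{"dx":0.02,"dy":0.02,"grip":1},{"dx":0.03,"dy":0.03,"wz":-0.045,"grip":1},{"dx":0.03,"dy":0.03,"grip":1},{"dx":0.03,"dy":0.03,"grip":1},{"dx":0.03,"dy":0.03,"grip":1},{"dx":0.03,"dy":0.03,"grip":1},{"dx":0.03,"dy":0.03,"grip":1},{"dx":0.03,"dy":0.03,"grip":1},{"dx":0.03,"dy":0.03,"grip":1},{"dx":0.015,"dy":0.02,"grip":1}]' 20
python3 -m jog '[{"dz":-0.01,"grip":1},{"dz":-0.02,"grip":1},{"dz":-0.02,"grip":1},{"dz":-0.01,"grip":1},{"grip":1},{"grip":1}]'
python3 - <<'E'
from workcell import env
import cv2,numpy as np
a=env.grab_frame("scene")[130:250,245:405,::-1];b=env.grab_frame("side")[160:280,240:400,::-1]
cv2.imwrite("pics/near.png",cv2.resize(np.hstack([a,b]),None,fx=2.5,fy=2.5,interpolation=2))
E
```

```text
invalid input
invalid input
```

View pics/near.png

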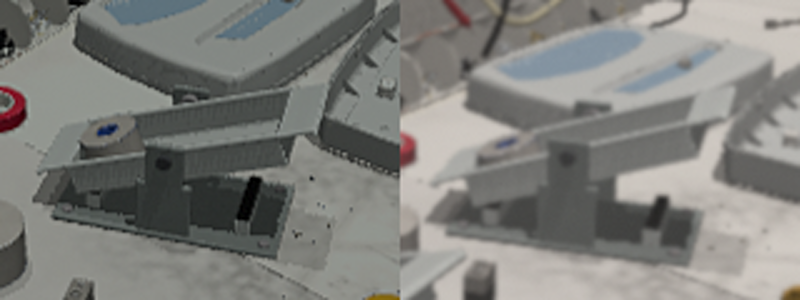

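The rows were refused and nothing moved, so it seems every key has to be given.

```bash
python3 -m jog '[{"dx":0.02,"dy":0.02,"dz":0,"wx":0,"wy":0,"wz":0,"grip":1},{"dx":0.03,"dy":0.03,"dz":0,"wx":0,"wy":0,"wz":-0.045,"grip":1},{"dx":0.03,"dy":0.03,"dz":0,"wx":0,"wy":0,"wz":0,"grip":1},{"dx":0.03,"dy":0.03,"dz":0,"wx":0,"wy":0,"wz":0,"grip":1},{"dx":0.03,"dy":0.03,"dz":0,"wx":0,"wy":0,"wz":0,"grip":1},{"dx":0.03,"dy":0.03,"dz":0,"wx":0,"wy":0,"wz":0,"grip":1},{"dx":0.03,"dy":0.03,"dz":0,"wx":0,"wy":0,"wz":0,"grip":1},{"dx":0.03,"dy":0.03,"dz":0,"wx":0,"wy":0,"wz":0,"grip":1},{"dx":0.03,"dy":0.03,"dz":0,"wx":0,"wy":0,"wz":0,"grip":1},{"dx":0.015,"dy":0.02,"dz":0,"wx":0,"wy":0,"wz":0,"grip":1}]' 20
```

```text
time_s: 1.2
ee_pos: [482.6, -254.8, 213.8]
ee_rot: [-180.0, -0.0, 18.5]
force: [0.5, -0.1, 0.4]
gripper_width: 13.8
```

```bash
python3 -m jog '[{"dx":0,"dy":0,"dz":-0.02,"wx":0,"wy":0,"wz":0,"grip":1},{"dx":0,"dy":0,"dz":-0.02,"wx":0,"wy":0,"wz":0,"grip":1},{"dx":0,"dy":0,"dz":-0.015,"wx":0,"wy":0,"wz":0,"grip":1},{"dx":0,"dy":0,"dz":0,"wx":0,"wy":0,"wz":0,"grip":1},{"dx":0,"dy":0,"dz":0,"wx":0,"wy":0,"wz":0,"grip":1}]'
python3 - <<'E'
from workcell import env
import cv2,numpy as np
a=env.grab_frame("scene")[130:250,245:405,::-1];b=env.grab_frame("side")[160:280,240:400,::-1]
cv2.imwrite("pics/near2.png",cv2.resize(np.hstack([a,b]),None,fx=2.5,fy=2.5,interpolation=2))
E
```

```text
time_s: 1.7
ee_pos: [480.8, -257.0, 159.2]
ee_rot: [-180.0, 0.0, 18.4]
force: [0.8, -0.8, 0.5]
gripper_width: 0.5
```

View pics/near2.png

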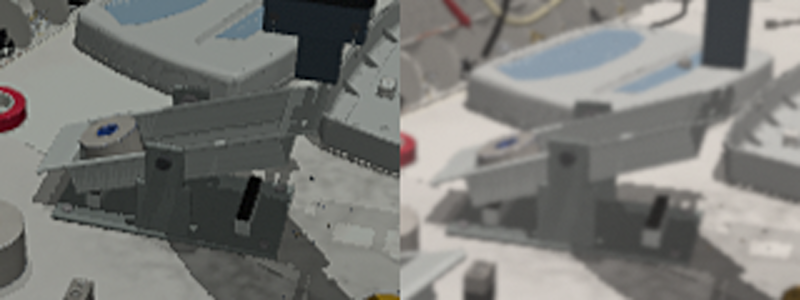

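The shut fingers (left view x≈295–340, y≈80) are directly above the flange. Now I'll press down.

```bash
python3 -m jog '[{"dx":0,"dy":0,"dz":-0.015,"wx":0,"wy":0,"wz":0,"grip":1},{"dx":0,"dy":0,"dz":-0.01,"wx":0,"wy":0,"wz":0,"grip":1},{"dx":0,"dy":0,"dz":-0.008,"wx":0,"wy":0,"wz":0,"grip":1},{"dx":0,"dy":0,"dz":-0.008,"wx":0,"wy":0,"wz":0,"grip":1},{"dx":0,"dy":0,"dz":-0.008,"wx":0,"wy":0,"wz":0,"grip":1},{"dx":0,"dy":0,"dz":-0.008,"wx":0,"wy":0,"wz":0,"grip":1}]'
python3 -m jog '[{"dx":0,"dy":0,"dz":-0.008,"wx":0,"wy":0,"wz":0,"grip":1},{"dx":0,"dy":0,"dz":-0.008,"wx":0,"wy":0,"wz":0,"grip":1},{"dx":0,"dy":0,"dz":-0.008,"wx":0,"wy":0,"wz":0,"grip":1},{"dx":0,"dy":0,"dz":-0.008,"wx":0,"wy":0,"wz":0,"grip":1},{"dx":0,"dy":0,"dz":-0.005,"wx":0,"wy":0,"wz":0,"grip":1}]'
python3 -m jog '[{"dx":0,"dy":0,"dz":-0.004,"wx":0,"wy":0,"wz":0,"grip":1},{"dx":0,"dy":0,"dz":-0.004,"wx":0,"wy":0,"wz":0,"grip":1},{"dx":0,"dy":0,"dz":0,"wx":0,"wy":0,"wz":0,"grip":1}]'
```

```text
time_s: 2.4
ee_pos: [480.7, -257.1, 101.6]
ee_rot: [180.0, -0.0, 18.4]
force: [-1.1, -1.1, 2.3]
gripper_width: 0.5
time_s: 2.9
ee_pos: [481.4, -256.9, 64.4]
ee_rot: [180.0, -0.1, 18.4]
force: [0.5, 0.9, 3.0]
gripper_width: 0.3
time_s: 3.2
ee_pos: [480.4, -256.9, 56.5]
ee_rot: [-180.0, 0.0, 18.4]
force: [-0.2, -0.4, 1.1]
gripper_width: 0.6
```

Next, short steps down until the stop shows in the force.

```bash
python3 -m jog '[{"dx":0,"dy":0,"dz":-0.003,"wx":0,"wy":0,"wz":0,"grip":1},{"dx":0,"dy":0,"dz":0,"wx":0,"wy":0,"wz":0,"grip":1}]'
python3 -m jog '[{"dx":0,"dy":0,"dz":-0.002,"wx":0,"wy":0,"wz":0,"grip":1},{"dx":0,"dy":0,"dz":0,"wx":0,"wy":0,"wz":0,"grip":1}]'
python3 - <<'E'
from workcell import env
import cv2,numpy as np
a=env.grab_frame("scene")[130:250,245:405,::-1];b=env.grab_frame("side")[160:280,240:400,::-1]
cv2.imwrite("pics/press.png",cv2.resize(np.hstack([a,b]),None,fx=2.5,fy=2.5,interpolation=2))
E
```

```text
time_s: 3.4
ee_pos: [480.5, -257.0, 53.7]
ee_rot: [-180.0, 0.0, 18.4]
force: [0.9, 0.0, 1.1]
gripper_width: 0.5
time_s: 3.6
ee_pos: [480.3, -256.9, 51.6]
ee_rot: [-180.0, 0.0, 18.4]
force: [-0.3, -0.9, -0.2]
gripper_width: 0.1
```

View pics/press.png

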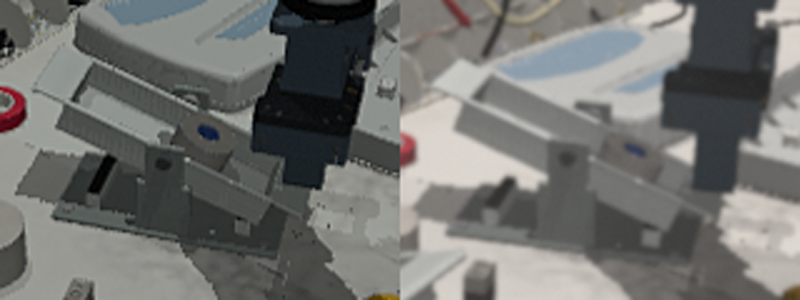

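The reel is now sliding past the pivot, at left view (205,140), and the force has dropped. I'll lift off and back away before it arrives.

```bash
python3 -m jog '[{"dx":-0.008,"dy":-0.003,"dz":0.015,"wx":0,"wy":0,"wz":0,"grip":1},{"dx":-0.02,"dy":-0.007,"dz":0.035,"wx":0,"wy":0,"wz":0,"grip":1},{"dx":-0.02,"dy":-0.007,"dz":0.04,"wx":0,"wy":0,"wz":0,"grip":1},{"dx":-0.03,"dy":-0.01,"dz":0.03,"wx":0,"wy":0,"wz":0,"grip":1},{"dx":-0.03,"dy":-0.01,"dz":0.02,"wx":0,"wy":0,"wz":0,"grip":1},{"dx":0,"dy":0,"dz":0,"wx":0,"wy":0,"wz":0,"grip":1},{"dx":0,"dy":0,"dz":0,"wx":0,"wy":0,"wz":0,"grip":1},{"dx":0,"dy":0,"dz":0,"wx":0,"wy":0,"wz":0,"grip":1},{"dx":0,"dy":0,"dz":0,"wx":0,"wy":0,"wz":0,"grip":1},{"dx":0,"dy":0,"dz":0,"wx":0,"wy":0,"wz":0,"grip":1}]'
python3 - <<'E'
from workcell import env
import cv2,numpy as np
A=env.grab_frame("scene")[:,:,::-1]
env.grab_frame("side")
B=env.grab_frame("scene")[:,:,::-1]
print("motion",np.abs(A.astype(int)-B)[130:250,245:385].mean())
cv2.imwrite("pics/after.png",cv2.resize(A[130:370,120:400],None,fx=2.5,fy=2.5,interpolation=2))
E
```

```text
time_s: 4.7
ee_pos: [373.0, -293.5, 191.1]
ee_rot: [-179.9, 0.1, 18.4]
force: [0.3, 0.2, -0.9]
gripper_width: 0.4
motion 0.5201785714285714
```

View pics/after.png

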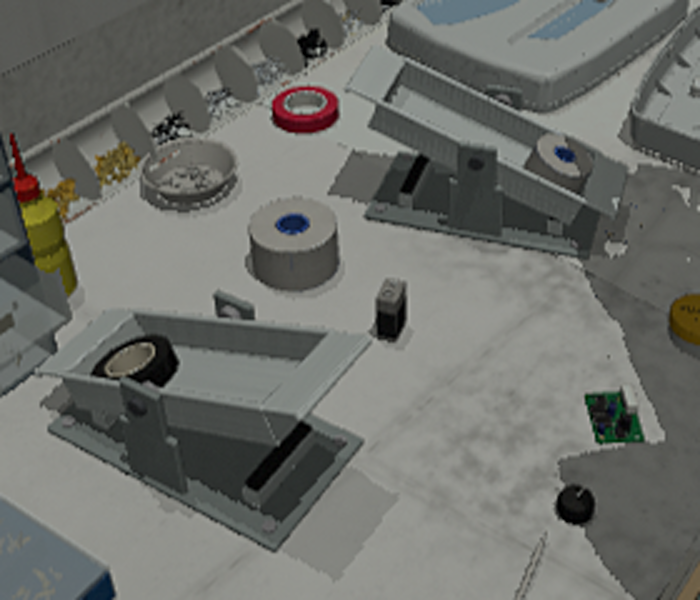

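The tray is tipped with the reel (hub at 566,155) at the near end, and the tape tray is unchanged. I'll check the angle and the reel position numerically.

Run:
```python
from fit import *
x,y,yaw=487.05,-253.67,.3218
h=115*np.cos(.35); off=1.6
def P(j,L):
    t=.35-j; o=[]
    for u,v,w in L:
        a=u-115; w2=w+off
        f=108.03+a*np.cos(t)+w2*np.sin(t); z=85-a*np.sin(t)+w2*np.cos(t)
        o.append((x+np.cos(yaw)*f-np.sin(yaw)*v,y+np.sin(yaw)*f+np.cos(yaw)*v,z))
    return np.array(o)
obs=np.array([(347,88),(385,45),(608,213),(566,155)])/2.5+[120,130]
f=lambda q:(proj("scene",P(q[0],[(246,40,0),(246,-40,0),(-16,40,0),(q[1],q[2],6)]))-obs).ravel()
r=least_squares(f,[.6,45,0],x_scale=[.1,10,10]);print("joint,reel x,y",r.x,r.fun.round(1))
```

```text
joint,reel x,y [ 0.70457969 43.78628551 -7.9446355 ] [-1.1 -0.5 -4.4 -0.4  2.5  3.  -0.  -0. ]
```

```bash
python3 -m jog '[{"dx":0,"dy":0,"dz":0,"wx":0,"wy":0,"wz":0,"grip":1},{"dx":0,"dy":0,"dz":0,"wx":0,"wy":0,"wz":0,"grip":1},{"dx":0,"dy":0,"dz":0,"wx":0,"wy":0,"wz":0,"grip":1},{"dx":0,"dy":0,"dz":0,"wx":0,"wy":0,"wz":0,"grip":1},{"dx":0,"dy":0,"dz":0,"wx":0,"wy":0,"wz":0,"grip":1}]'; python3 -c "
from workcell import env
print(env.job_done())"
```

```text
time_s: 5.35
ee_pos: [372.7, -294.0, 192.0]
ee_rot: [180.0, -0.0, 18.4]
force: [-0.3, 0.3, 0.4]
gripper_width: 0.2
the job is handed in; nothing more can be done
None
```

I pressed the near flange of the solder-reel tray down with the shut fingers, then lifted off and backed away while the reel was still sliding. I handed the job in at about 5.4 s of the 29 s allowed.

- **Tray and reel:** the last picture, fitted to the camera model, puts the tray at about 0.70 rad. The reel is about 44 mm along x and -8 mm along y from the flange point, both inside the limits. One of the far-flange corners I read was about 4 px off, so these figures are approximate.
- **Reel at rest:** I took two frames about 0.1 s apart, and they differed by only a small average amount, which I took as image noise. I did not measure the reel's speed. I waited another 0.5 s before handing in.
- **Other tray:** the tape tray still looked far end down in the last picture, judged by eye only.
- **Contact:** the vertical force readings at the end of each move while pressing stayed at or below 3 N. The gripper ended clear of everything, about 190 mm above the bench.
- **Rejected command:** my first two move commands were refused as "invalid input" because each row needs every key. Nothing moved, and that cost one picture.

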